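# Press the re-glued order book in the bar clamp

### The arm

A 6-joint arm with a two-finger parallel gripper is mounted at the origin on the work surface; the furniture and walls round the work are solid. World frame = base frame: x ahead of the robot, y to its left, z up, the work surface at z = 0. Lengths are in mm, angles in degrees, forces in N, time in s.
With the tool pointing down it reaches from about 300 to 850 mm from the base axis. Payload 4.2 kg.
Tool frame: the origin (TCP) lies midway between the tips of the shut fingers; the grasp point (between the pads) lies 19 mm behind it; z points along the fingers, y is the line along which they close (so a half turn about z gives the same grasp; the last joint's range is limited). The gripper opens to 91 mm and grips with 3 to 60 N. Pads are 32 mm wide; open, the fingers measure 118 mm over their backs; the gripper's body (76 mm by 178 mm) begins 60 mm behind the grasp point.
Start: joints at [-71.391, 18.312, 89.639, -0, 72.044, -1.146], TCP at [194.359, -541.173, 213.976] pointing down, gripper open.
Joint ranges: [-177.97, 177.97], [-48.28, 115.42], [12.27, 149.76], [-77.06, 257.06], [2.81, 150.46], [-146.56, 146.56]. Speed limits (degrees/s): [147.25, 147.25, 180, 180, 180, 180].

### API

Orientations are given as [roll, pitch, yaw] about the fixed x, y, z axes, in that order (R = Rz(yaw) Ry(pitch) Rx(roll)).
In Python, from workcell import env gives the robot as it stands.
- The arm moves only by the shell command python3 -m jog 'ROWS' [FORCE]. ROWS is a JSON object of lists of equal length, an entry for each row: "jaw": the finger opening in mm, from 0 to 91.2; "slide": the shift along the tool's x, y, z in units of 30 mm (1.0 is 30 mm), a list of three; "spin": the turn about the tool's z in units of 8 degrees (1.0 is 8 degrees). In form: {"jaw": [jaw, ...], "slide": [[dx, dy, dz], ...], "spin": [spin, ...]}. A call has 1 to 10 rows; each row shifts and turns the commanded pose from where the row before left it, along the tool's axes as they then stand; what a row does not reach is not made up. A row lasts 1/10 s, in which the tool goes at most 50 mm and 8.59 degrees, less where a joint would pass 70% of its speed; a pose out of reach is approached as far as the arm can. A call is refused whole if a number of a shift passes 1 or a number of a turn 1, either way. A call with a gripper value outside its range is refused whole. The fingers move at their own pace and stop on an object; FORCE is the grip in N (left out, the last holds). Time passes only in rows, so rows that do not move let the fingers close. It gives the time, the measured TCP pose, the force, the opening and the grip force at its end, in the units of the state.
- env.state(): the state, without advancing time (a new reading comes with each control period).
- env.grab_frame(name): name is "side" or "top"; returns the picture (420x560x3 uint8, red, green, blue); there is no depth.
- env.camera_model(name): a dict with "fx", "fy", "cx", "cy" (pixels), "D" ([k1, k2, p1, p2, k3] as OpenCV has them; the pictures are not rectified), "camera_from_world" (4x4, takes a point from world to camera coordinates). Camera axes: x right, y up, looking along -z (the intrinsics and any distortion apply to the point x, -y, -z); pixel columns grow to the right and rows downward; lengths in mm; the calibration is good to about 2 mm. A picture is of the moment at which its call begins. camera_model takes no time and is no camera call.
- env.job_done(): hands the job in; it is judged then, once.
The state is a dict: "time_s": time; "qpos": joint angles; "qvel": joint speeds; "effort": joint torques, N m; "ee_pos": TCP position; "ee_rot": TCP orientation; "force": force on the tool from outside, world axes, zero at the start; "torque": the same for the moment, N m; "gripper_width": finger opening in mm; "gripper_force": force on a finger pad.
Only numpy, scipy, OpenCV 4.12 (cv2) and the standard library are available. Lean on these libraries where they do the work, as an engineer would, in place of code of your own. Each camera call takes 0.05 s, during which the arm holds its last target. There are 200 camera calls.

### The job

The cover of the order book has just been re-glued and the book lies ready on the board of the upright bar clamp. Push the clamp's sliding arm gently down its bar by the thumb plate, until its pad meets the book and the arm tilts and jams on the bar; then turn the wooden handle on top clockwise until the pad presses the book with about 36 N, and let go. Do not crush the book or shift it on the board, do not force the arm, and leave everything else on the counter where it stands.

Things in the scene. Friction and masses are not known exactly. Their poses are not given: they have to be found in the camera images.
- clamp: bar clamp fixed to the counter: board 230 x 240 mm (its x, y), top 18 mm above the counter; origin under the board's centre, z up. A flat steel bar (20 x 9 mm) stands upright at x = +95 mm, y = 0, to 167 mm above the counter. The sliding arm reaches from the bar to -x, over the book; the screw stands upright in the arm's end, 130 mm from the bar.
- thumb_boss (a point): middle of the flat top of the ribbed thumb plate (36 x 30 mm) on the sliding arm, 50 mm from the bar and 80 mm from the screw's axis; the handle's top is 49 mm higher. Pushed down here, the arm slides with 2 to 5 N and stays where it is left; its pad meets the book after 15 to 50 mm.
- clamp_arm (a joint): tilt of the sliding arm (rad): 0 hanging free and level, 0.05 to 0.09 with the far end tilted up and the arm jammed on the bar
- thumb_plate: the thumb plate; origin in the bar's middle, 23 mm under the plate's top; x away from the arm's free end. Once the pad is on the book it goes down some 8 mm more, the force growing to 8 N or so, while the arm's end tilts up; then the arm jams and the force climbs faster. 10 to 14 N is a good push; over 20 N damages the clamp.
- handle_grip (a point): middle of the wooden handle on the screw: a bar 62 mm long (its y), 16 mm thick (its x), 24 mm high, across the screw's axis (z, leaning with the arm); 47 mm below it is the top of the arm's end (34 mm round). Clockwise from above tightens, usually by 1.5 to 3 rad; handle and screw sink 5 mm per rad in the arm. It stays where it is left.
- clamp_pad: round sprung pad, 32 mm across, at the screw's foot; origin on the screw's axis, 42 mm above its underside. The handle takes 0.24 N m to turn when loose, 0.005 N m more per newton of press force. A hand that turns in small steps feels less in the short pauses: about 0.10 N m + 0.0045 per newton (0.26 at 36 N). Above 48 N the screw creeps back.
- order_book: hard-cover order book, 210 x 152 mm, 17 mm thick, loose, lying flat on the board under the pad; origin under its centre, x along its long side
- tip_tin: red tin money box with a flat lid, 91x124x65 mm; origin under its centre. A bystander.
- desk_bell: brass-coloured dome desk bell on a black foot, 84 mm across, 61 mm high, beside the clamp's left edge; origin under its centre. A bystander.
- sugar_shaker: small shaker with white cap, 44 mm across, 90 mm high, left of the clamp; origin under its centre. A bystander.
- card_reader: dark card reader with keys, 155x72x24 mm, lying right of the clamp; origin under its centre. A bystander.
- pen: blue pen, 143 mm long, 8 mm thick, lying close to the right edge of the clamp's board; origin at its middle. A bystander.
- card_cake: small price card in a wooden foot, 90 mm wide, 63 mm high; origin under its centre. A bystander.
- egg_box: closed grey pulp egg box, 110x156x70 mm, behind the clamp; origin under its centre. A bystander.

How it is judged:
By the outcome, as a careful person would: the job done as asked, in the order asked, and still so for the second after the job is handed in, with the robot touching nothing.
It also fails if it takes over 72 s, if anything falls off the work surface, if the arm or the gripper's body presses on something with over 40 N, if the wrist force passes 120 N, or if a joint passes its speed limit or range.

## Working session

There is one attempt and no reset: what is moved stays moved. The work goes in short steps, Python scripts to look and compute and a shell command to move; the robot and the scene stay as the last step left them, time stands still between calls to the robot, and variables do not carry over. Pictures are saved under pics/ and viewed, at most 10 in all, crops included, and the job is handed in when it is done.

```bash
ls; mkdir -p pics; cat > h.py <<'E'
import numpy as np, cv2
from workcell import env
def snap(n,f):
    im=env.grab_frame(n); cv2.imwrite(f,im[:,:,::-1]); return im
def ray(n,uv):
    m=env.camera_model(n); K=np.array([[m['fx'],0,m['cx']],[0,m['fy'],m['cy']],[0,0,1.]])
    p=cv2.undistortPoints(np.array([[uv]],float),K,np.array(m['D'],float))[0,0]
    T=np.array(m['camera_from_world']); R=T[:3,:3]
    d=R.T@np.array([p[0],-p[1],-1.]); o=-R.T@T[:3,3]; return o,d/np.linalg.norm(d)
def onz(n,uv,z):
    o,d=ray(n,uv); return o+d*(z-o[2])/d[2]
def two(a,b):
    (o1,d1),(o2,d2)=ray('side',a),ray('top',b)
    s=np.linalg.lstsq(np.c_[d1,-d2],o2-o1,rcond=None)[0]
    p,q=o1+s[0]*d1,o2+s[1]*d2; return (p+q)/2,np.linalg.norm(p-q)
def pix(n,P):
    m=env.camera_model(n); K=np.array([[m['fx'],0,m['cx']],[0,m['fy'],m['cy']],[0,0,1.]])
    T=np.array(m['camera_from_world']); c=(T[:3,:3]@np.atleast_2d(P).T).T+T[:3,3]
    return cv2.projectPoints(c*[1,-1,-1],np.zeros(3),np.zeros(3),K,np.array(m['D'],float))[0][:,0]
E
python3 - <<'E'
from h import *
print(env.state())
for n in('side','top'):
    snap(n,f'pics/{n}0.png'); m=env.camera_model(n); print(n,m['fx'],m['cx'],m['cy'],ray(n,(280,210)))
E
```

```text
pics
{'time_s': 0.0, 'qpos': array([-7.13905023e+01,  1.83509378e+01,  8.97063433e+01,  2.61303513e-04,
        7.20424088e+01, -1.14568400e+00]), 'qvel': array([-0.03698945, -0.08238126, -0.04524975, -0.06867362,  0.02480955,
       -0.05885939]), 'effort': array([ 1.29330943e-03, -4.12457943e+01, -2.31977087e+01,  7.28720916e-02,
        4.57716035e-02, -1.66451227e-04]), 'ee_pos': array([ 194.19627354, -540.68471504,  213.12774484]), 'ee_rot': array([-1.79900335e+02, -2.24164498e-03,  1.97550990e+01]), 'force': array([-0.34913386,  0.36136502, -0.36359513]), 'torque': array([ 0.03975973, -0.05869433,  0.01378884]), 'gripper_force': 0.0, 'gripper_width': 91.19650717081471}
side 424.45566271833997 291.99095188473115 210.66026900719103 (array([498.20694215, 813.31760898, 801.35511706]), array([ 0.10193809, -0.73990256, -0.66494573]))
top 528.2246058182137 277.66060598157685 210.15963132608368 (array([ 378.19748092,   41.36244324, 1314.12557882]), array([ 0.17282339, -0.01206561, -0.98487892]))
```

View pics/side0.png

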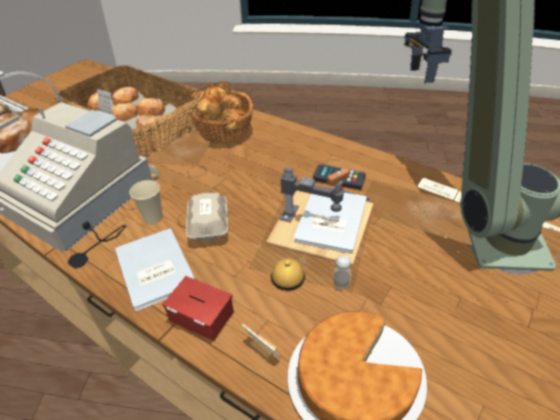

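View pics/top0.png

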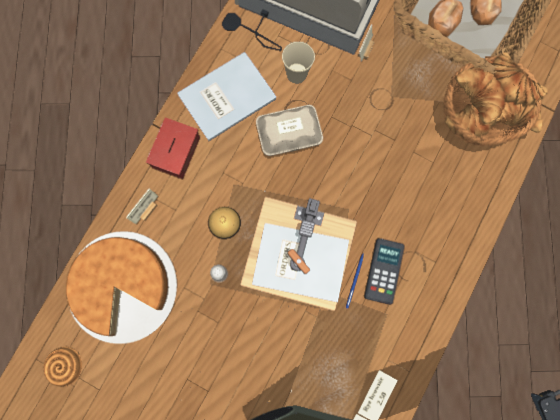

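The top view shows the clamp: its board runs from (262,198) to (336,308), with the bar near (311,211), the handle near (298,262) and the book under it. In the side view the clamp head is at (290,185) and the handle at (337,187). I'll enlarge both.

```bash
python3 - <<'E'
import cv2,numpy as np
a=cv2.imread('pics/side0.png')[150:265,255:385]; b=cv2.imread('pics/top0.png')[190:315,235:365]
f=lambda x:cv2.resize(x,None,fx=5.5,fy=4.7 if 0 else 5.5,interpolation=cv2.INTER_CUBIC)
cv2.imwrite('pics/a.png',cv2.resize(a[:105],None,fx=5.5,fy=5.5,interpolation=cv2.INTER_CUBIC)); cv2.imwrite('pics/b.png',cv2.resize(b[:120],None,fx=5,fy=5,interpolation=cv2.INTER_CUBIC))
E
```

```text
(no output)
```

View pics/a.png

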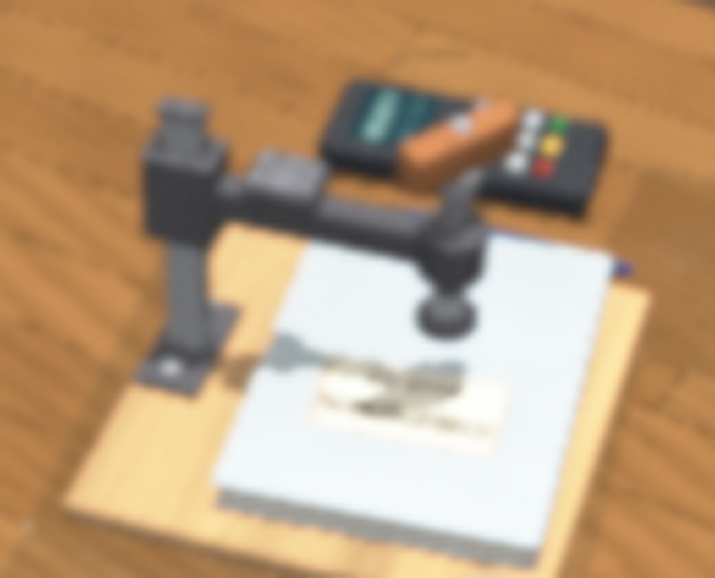

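View pics/b.png

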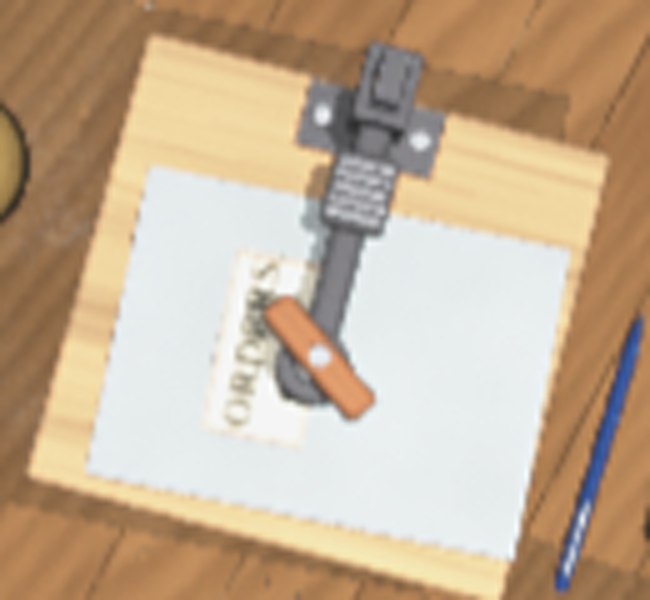

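The side crop shows the thumb plate at about (287,173) and the handle's white cap at (461,123). In the top crop the plate is at (361,193), the cap at (319,356), and the board corners at (152,37), (607,157) and (30,478).

```bash
python3 - <<'E'
from h import *
A=lambda x,y:(255+(x+.5)/5.5-.5,150+(y+.5)/5.5-.5)
B=lambda x,y:(235+(x+.5)/5-.5,190+(y+.5)/5-.5)
np.set_printoptions(precision=1,suppress=True)
c=[onz('top',B(*p),18) for p in((152,37),(607,157),(30,478))]
print('board',c,np.linalg.norm(c[1]-c[0]),np.linalg.norm(c[2]-c[0]),'centre',(c[1]+c[2])/2)
e=c[0]-c[2]; print('yaw +x (toward bar)',np.degrees(np.arctan2(e[1],e[0])))
f=c[0]-c[1]; print('yaw from y', np.degrees(np.arctan2(f[1],f[0]))-90)
print('plate',two(A(287,173),B(361,193)))
print('cap',two(A(461,123),B(319,356)))
h=two(A(461,123),B(319,356))[0]
# handle ends
for p in((280,312),(358,403)): print(onz('top',B(*p),h[2]))
k=[onz('top',B(*p),35) for p in((150,168),(570,250),(515,557),(88,472))]; print('book',k,np.mean(k,0))
print('bartop',onz('top',B(395,75),167))
print('pen',onz('top',B(640,320),6),onz('top',B(562,585),6))
E
```

```text
board [array([638.5,  63.1,  18. ]), array([ 578.6, -163.7,   18. ]), array([419.5, 121. ,  18. ])] 234.59398051081524 226.55522866068702 centre [499.1 -21.4  18. ]
yaw +x (toward bar) -14.80857147222394
yaw from y -14.785733920986758
plate (array([543.1, -33.1, 143.2]), np.float64(1.1423460046533374))
cap (array([466.3, -11.7, 191.8]), np.float64(1.024404918738632))
[484.5   4.9 191.8]
[445.9 -28.1 191.8]
book [array([569.7,  63.3,  35. ]), array([ 530. , -141.9,   35. ]), array([ 381.9, -112.7,   35. ]), array([421.9,  92.1,  35. ])] [475.9 -24.8  35. ]
bartop [591.9 -47.  167. ]
pen [ 498.5 -180.3    6. ] [ 368.5 -139.1    6. ]
```

The measurements hold up: board centre is (499,-21), yaw is -14.8°, and the plate top and handle top differ by 48.6 mm. Next I go over the plate with the fingers shut, aiming for (540,-32) at yaw 165.

```bash
python3 -m jog '{"jaw":[0,0,0,0,0,0,0,0,0,0],"slide":[[0,0,-1],[0,0,-1],[0.5,-0.36,-0.6],[1,-0.73,0],[1,-0.73,0],[1,-0.73,0],[1,-0.73,0],[1,-0.73,0],[1,-0.73,0],[1,-0.73,0]],"spin":[0,0,0,0,0,0,0,0,0,0]}' 20; python3 -m jog '{"jaw":[0,0,0,0,0,0,0,0,0,0],"slide":[[1,-0.73,0],[1,-0.73,0],[1,-0.73,0],[1,-0.73,0],[1,-0.73,0],[1,-0.73,0],[1,-0.73,0],[1,-0.73,0],[1,-0.73,0],[0.08,-0.05,0]],"spin":[0,0,0,0,0,0,0,0,0,0]}'; python3 -m jog '{"jaw":[0,0,0,0,0,0,0,0,0,0],"slide":[[0,0,0],[0,0,0],[0,0,0],[0,0,0],[0,0,0],[0,0,0],[0,0,0],[0,0,0],[0,0,0],[0,0,0]],"spin":[-1,-1,-1,-1,-1,-1,-1,-1,-1,-1]}';python3 -m jog '{"jaw":[0,0,0,0,0,0,0,0,0],"slide":[[0,0,0],[0,0,0],[0,0,0],[0,0,0],[0,0,0],[0,0,0],[0,0,0],[0,0,0],[0,0,0]],"spin":[-1,-1,-1,-1,-1,-1,-1,-1,-0.2]}'
```

```text
time_s: 1.1
ee_pos: [351.1, -309.2, 291.6]
ee_rot: [-180.0, 0.0, 19.7]
force: [1.0, -0.6, -0.0]
gripper_width: 14.0
gripper_force: 0.0
time_s: 2.1
ee_pos: [541.5, -28.5, 290.9]
ee_rot: [-179.9, 0.0, 20.0]
force: [-1.1, -0.3, 0.5]
gripper_width: 0.2
gripper_force: 0.0
time_s: 3.1
ee_pos: [539.2, -32.4, 291.6]
ee_rot: [-179.9, 0.0, 100.1]
force: [0.2, 0.3, -0.5]
gripper_width: 0.4
gripper_force: 0.0
time_s: 4.0
ee_pos: [539.4, -32.3, 291.7]
ee_rot: [-180.0, -0.0, 165.4]
force: [0.6, -0.2, 0.2]
gripper_width: 0.3
gripper_force: 0.0
```

```bash
python3 -m jog '{"jaw":[0,0,0,0,0,0,0,0,0,0],"slide":[[0,0,0.6],[0,0,0.8],[0,0,0.8],[0,0,0.8],[0,0,0.8],[0,0,0.4],[0,0,0.2],[0,0,0.1],[0,0,0],[0,0,0]],"spin":[0,0,0,0,0,0,0,0,0,0]}'; python3 -c "
from h import *
snap('side','pics/s1.png'); im=cv2.imread('pics/s1.png')[125:255,235:385]; cv2.imwrite('pics/s1c.png',cv2.resize(im,None,fx=4,fy=4,interpolation=2))"
```

```text
time_s: 5.0
ee_pos: [540.5, -31.8, 157.9]
ee_rot: [180.0, 0.1, 165.3]
force: [-0.3, 0.5, 0.4]
gripper_width: 0.5
gripper_force: 0.0
```

View pics/s1c.png

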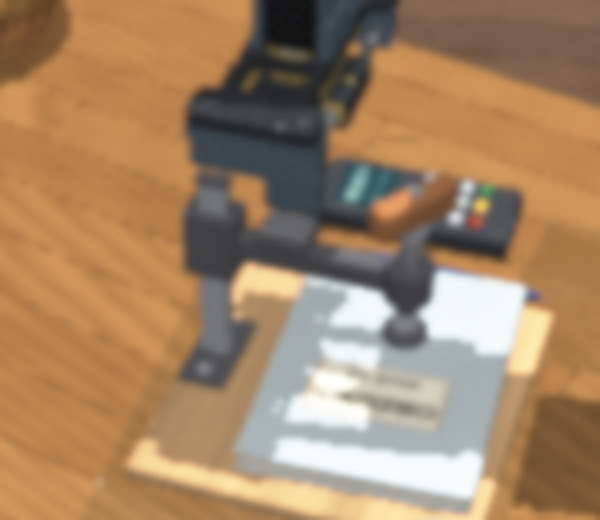

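```bash
python3 - <<'E'
from h import *
ux=np.array([.967,-.256,0]);uy=np.array([.256,.967,0]);c=np.array([540.5,-31.8,158])
for n,(a,b,h) in {'body+x+y':(38,89,79),'body-x+y':(-38,89,79),'body+x-y':(38,-89,79),'f+':(16,15,0),'f-':(-16,15,0),'f+30':(16,15,40),'body swapped +x+y':(89,38,79),'-':(-89,38,79)}.items():
    p=pix('side',c+a*ux+b*uy+[0,0,h])[0]; print(n,((p-[235,125])*4).round())
E
```

```text
body+x+y [180. 173.]
body-x+y [309. 199.]
body+x-y [281.  17.]
f+ [260. 216.]
f- [309. 226.]
f+30 [260. 163.]
body swapped +x+y [131. 108.]
- [423. 165.]
```

```bash
python3 -m jog '{"jaw":[0,0,0,0,0,0],"slide":[[0,0,0.1],[0,0,0.1],[0,0,0.1],[0,0,0.1],[0,0,0.05],[0,0,0.05]],"spin":[0,0,0,0,0,0]}'; python3 -m jog '{"jaw":[0,0,0,0,0,0],"slide":[[0,0,0.05],[0,0,0.05],[0,0,0.05],[0,0,0.05],[0,0,0.05],[0,0,0.05]],"spin":[0,0,0,0,0,0]}'
```

```text
time_s: 5.65
ee_pos: [539.8, -31.7, 141.7]
ee_rot: [-180.0, -0.0, 165.4]
force: [-1.4, 0.0, 2.8]
gripper_width: 0.5
gripper_force: 1.0
time_s: 6.25
ee_pos: [539.8, -31.7, 132.8]
ee_rot: [-180.0, -0.0, 165.4]
force: [-1.2, -0.0, 2.6]
gripper_width: 0.3
gripper_force: 1.0
```

```bash
for i in 1 2; do :; done; python3 -m jog '{"jaw":[0,0,0],"slide":[[0,0,0.05],[0,0,0.05],[0,0,0.05]],"spin":[0,0,0]}' | egrep 'pos|force: \['; python3 -m jog '{"jaw":[0,0,0],"slide":[[0,0,0.05],[0,0,0.05],[0,0,0.05]],"spin":[0,0,0]}'| egrep 'pos|force: \['
```

```text
ee_pos: [539.8, -31.7, 128.3]
force: [-2.0, 0.8, 1.4]
ee_pos: [539.8, -31.7, 123.8]
force: [-1.3, 0.4, 1.1]
```

```bash
python3 -m jog '{"jaw":[0,0,0],"slide":[[0,0,0.05],[0,0,0.05],[0,0,0.05]],"spin":[0,0,0]}'| egrep 'pos|force: \['
```

```text
ee_pos: [539.9, -31.7, 119.3]
force: [-1.1, 0.5, 2.0]
```

```bash
python3 -m jog '{"jaw":[0,0,0,0],"slide":[[0,0,0.05],[0,0,0.05],[0,0,0.05],[0,0,0.05]],"spin":[0,0,0,0]}'| egrep 'pos|force: \['
```

```text
ee_pos: [539.9, -31.7, 113.3]
force: [-1.4, 0.7, 2.4]
```

```bash
python3 -m jog '{"jaw":[0,0,0],"slide":[[0,0,0.05],[0,0,0.05],[0,0,0.05]],"spin":[0,0,0]}'| egrep 'pos|force: \['
```

```text
ee_pos: [539.8, -31.7, 108.8]
force: [-1.6, -0.1, 1.4]
```

```bash
python3 -m jog '{"jaw":[0,0],"slide":[[0,0,0.05],[0,0,0.05]],"spin":[0,0]}'| egrep 'pos|force: \['
```

```text
ee_pos: [539.9, -31.7, 105.8]
force: [-1.2, 0.5, 1.7]
```

```bash
python3 -m jog '{"jaw":[0,0,0],"slide":[[0,0,0.05],[0,0,0.05],[0,0,0.05]],"spin":[0,0,0]}'| egrep 'pos|force: \['
```

```text
ee_pos: [540.4, -31.8, 102.3]
force: [-3.2, -0.3, 10.5]
```

```bash
python3 -m jog '{"jaw":[0,0],"slide":[[0,0,0.05],[0,0,0.05]],"spin":[0,0]}'| egrep 'pos|force: \['
```

```text
ee_pos: [541.1, -31.9, 100.2]
force: [-2.6, 0.5, 12.1]
```

12 N is in the recommended range. I'll hold there and check the tilt.

```bash
python3 -m jog '{"jaw":[0,0],"slide":[[0,0,0],[0,0,0]],"spin":[0,0]}'| egrep 'pos|force: \[';  python3 -c "
from h import *
snap('side','pics/s2.png'); im=cv2.imread('pics/s2.png')[125:255,235:385]; cv2.imwrite('pics/s2c.png',cv2.resize(im,None,fx=4,fy=4,interpolation=2))"
```

```text
ee_pos: [541.2, -31.9, 100.1]
force: [-2.5, -0.3, 10.6]
```

View pics/s2c.png

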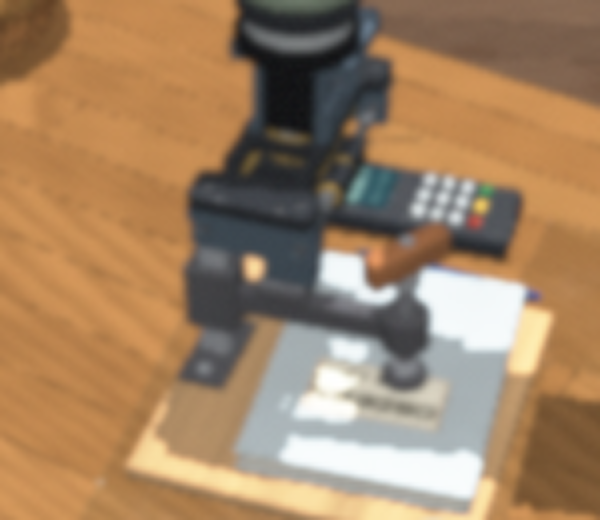

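The side crop shows the pad resting on the book at (405,375), the arm tilting up slightly, and the book's edges where they were. I'll press slightly further to make sure it jams.

```bash
python3 -m jog '{"jaw":[0,0,0],"slide":[[0,0,0.04],[0,0,0],[0,0,0]],"spin":[0,0,0]}'| egrep 'pos|force: \['
```

```text
ee_pos: [541.5, -32.0, 99.3]
force: [-1.7, -0.3, 12.6]
```

```bash
python3 -m jog '{"jaw":[0,0,0,0,0,0,60,60,60,60],"slide":[[0,0,-0.05],[0,0,-0.1],[0,0,-0.2],[0,0,-0.6],[0,0,-0.8],[0,0,-0.9],[0,0,-0.9],[0,0,-0.5],[0,0,0],[0,0,0]],"spin":[0,0,0,0,0,0,0,0,0,0]}';  python3 -c "
from h import *
a=snap('side','pics/s3.png')[150:265,255:385,::-1]; b=snap('top','pics/t3.png')[190:315,235:365,::-1]
f=lambda x:cv2.resize(x,None,fx=4.6,fy=4.6,interpolation=2)
o=np.zeros((600,800,3),np.uint8)
a=cv2.resize(a[20:90,20:100],None,fx=5,fy=5,interpolation=2); b=cv2.resize(b[0:110,20:100],None,fx=5,fy=5,interpolation=2)
o[:350,:400]=a; o[:550,400:]=b; cv2.imwrite('pics/c3.png',o)"
```

```text
time_s: 10.1
ee_pos: [539.6, -31.7, 218.2]
ee_rot: [-180.0, -0.0, 165.4]
force: [-0.2, 0.6, -0.8]
gripper_width: 30.0
gripper_force: 0.0
```

View pics/c3.png

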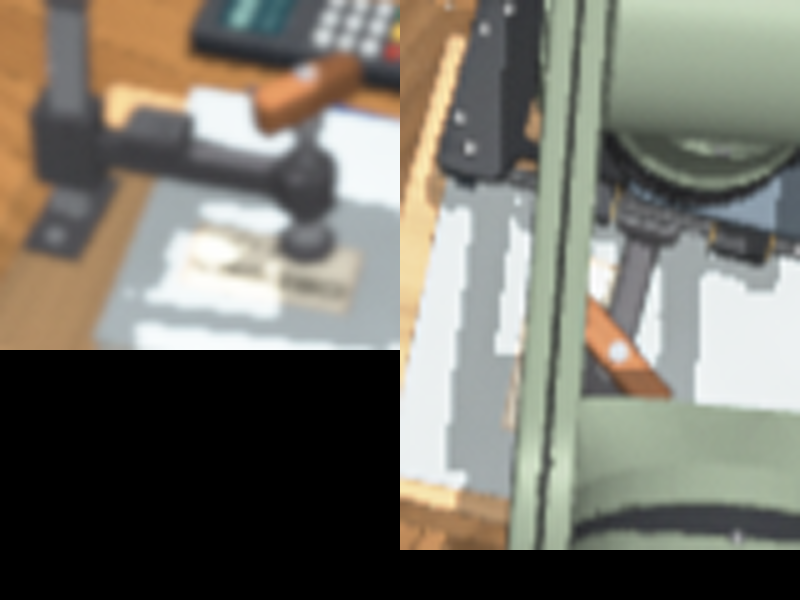

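The cap is at side crop (306,72) and top crop (219,351). I'll triangulate it.

```bash
python3 - <<'E'
from h import *
np.set_printoptions(precision=1,suppress=True)
A=lambda x,y:(275+(x+.5)/5-.5,170+(y+.5)/5-.5)
B=lambda x,y:(255+(x+.5)/5-.5,190+(y+.5)/5-.5)
print(two(A(306,72),B(219,351)))
print('plate top in side, z=98:', onz('side',A(158,122),98))
# handle direction from side ends (top face edges) at z=150
print(pix('top',np.array([[466,-12,152]])),pix('side',np.array([[466,-12,152]])))
p=[onz('side',A(*q),152) for q in((262,92),(350,60))]; print(p,np.degrees(np.arctan2(*(p[1]-p[0])[[1,0]])))
q=[onz('top',B(*q),152) for q in((192,310),(258,388))];print(q,np.degrees(np.arctan2(*(q[1]-q[0])[[1,0]])))
E
```

```text
(array([471. , -13.5, 153.5]), np.float64(0.001002971405211834))
plate top in side, z=98: [544.9 -36.5  98. ]
[[297.7 262.1]] [[337.8 184.9]]
[array([492.2,   2. , 152. ]), array([449.2, -26.7, 152. ])] -146.27143879264133
[array([489.1,  -1.7, 152. ]), array([454.9, -30.6, 152. ])] -139.81083521745745
```

```bash
python3 -m jog '{"jaw":[45,45,45,45,45,45,45,45,45,45],"slide":[[0.4,0,0],[0.7,0,0],[0.8,0.01,0],[0.49,0,0],[0,0,0],[0,0,0],[0,0,0],[0,0,0],[0,0,0],[0,0,0]],"spin":[0,0,0,-0.9,-1,-1,-1,-1,-1,-1]}'; python3 -m jog '{"jaw":[45,45,45],"slide":[[0,0,0],[0,0,0],[0,0,0]],"spin":[0,0,0]}'; python3 -c "
from h import *
print(env.state()['qpos'].round(1),env.state()['torque'])"
```

```text
time_s: 11.2
ee_pos: [469.2, -13.1, 217.9]
ee_rot: [179.9, -0.1, -139.1]
force: [-0.7, -1.3, 0.1]
gripper_width: 45.3
gripper_force: 0.0
time_s: 11.5
ee_pos: [470.2, -13.2, 218.5]
ee_rot: [180.0, -0.0, -139.6]
force: [0.3, -0.3, -0.1]
gripper_width: 45.0
gripper_force: 0.0
[  -3.     8.7  102.    -0.    69.3 -133.5] [ 0.18645689 -0.05132627 -0.02061647]
```

```bash
python3 -m jog '{"jaw":[45,45,45,45,45,45,45,45,45,45],"slide":[[0,0,0.4],[0,0,0.6],[0,0,0.6],[0,0,0.5],[0,0,0.4],[0,0,0.3],[0,0,0.2],[0,0,0.18],[0,0,0],[0,0,0]],"spin":[0,0,0,0,0,0,0,0,0,0]}' 4; python3 -m jog '{"jaw":[25,22,20,18,16,14,12,10,10,10],"slide":[[0,0,0],[0,0,0],[0,0,0],[0,0,0],[0,0,0],[0,0,0],[0,0,0],[0,0,0],[0,0,0],[0,0,0]],"spin":[0,0,0,0,0,0,0,0,0,0]}' 4;python3 -c "
from h import *
print(env.state()['torque'])"
```

```text
time_s: 12.5
ee_pos: [470.9, -13.3, 123.6]
ee_rot: [-180.0, 0.0, -139.5]
force: [0.7, -0.1, -0.6]
gripper_width: 44.9
gripper_force: 0.0
time_s: 13.5
ee_pos: [470.5, -13.2, 123.4]
ee_rot: [180.0, -0.0, -139.4]
force: [-0.9, 0.7, 2.3]
gripper_width: 19.4
gripper_force: 4.0
[0.34090034 0.09098655 0.0192323 ]
```

```bash
python3 -m jog '{"jaw":[5,5,5,5],"slide":[[0,0,0],[0,0,0],[0,0,0],[0,0,0]],"spin":[0,0,0,0]}' 35;python3 -c "
from h import *
print(env.state()['torque'])"
```

```text
time_s: 13.9
ee_pos: [470.4, -13.2, 123.3]
ee_rot: [180.0, -0.0, -139.5]
force: [-0.7, 1.7, 3.1]
gripper_width: 17.5
gripper_force: 35.0
[ 0.59146259  0.2908119  -0.09517062]
```

```bash
python3 -m jog '{"jaw":[5,5,5,5,5,5,5],"slide":[[0,0,0.01],[0,0,0.01],[0,0,0.01],[0,0,0.01],[0,0,0.01],[0,0,0],[0,0,0]],"spin":[0.5,0.5,0.5,0.5,0.5,0,0]}' 35;python3 -c "
from h import *
print(env.state()['torque'])"
```

```text
time_s: 14.6
ee_pos: [470.7, -13.4, 122.4]
ee_rot: [-180.0, 0.0, -159.4]
force: [-3.0, 0.8, 5.1]
gripper_width: 17.8
gripper_force: 35.0
[0.40015594 0.39494599 0.16542361]
```

```bash
cat > r.py <<'E'
from h import *
s=env.state(); print(s['time_s'],s['ee_pos'].round(1),s['ee_rot'].round(1),'F',s['force'].round(1),'T',s['torque'].round(3),s['gripper_width'].round(1))
E
python3 -m jog '{"jaw":[5,5,5,5,5,5,5],"slide":[[0,0,0.005],[0,0,0.005],[0,0,0.005],[0,0,0.005],[0,0,0.005],[0,0,0],[0,0,0]],"spin":[0.5,0.5,0.5,0.5,0.5,0,0]}' 35 >/dev/null;python3 r.py; python3 -m jog '{"jaw":[5],"slide":[[0,0,0]],"spin":[0]}'>/dev/null; python3 r.py;
```

```text
Traceback (most recent call last):
  File "r.py", line 2, in <module>
    s=env.state(); print(s['time_s'],s['ee_pos'].round(1),s['ee_rot'].round(1),'F',s['force'].round(1),'T',s['torque'].round(3),s['gripper_width'].round(1))
                                                                                                                                ^^^^^^^^^^^^^^^^^^^^^^^^
AttributeError: 'float' object has no attribute 'round'
Traceback (most recent call last):
  File "r.py", line 2, in <module>
    s=env.state(); print(s['time_s'],s['ee_pos'].round(1),s['ee_rot'].round(1),'F',s['force'].round(1),'T',s['torque'].round(3),s['gripper_width'].round(1))
                                                                                                                                ^^^^^^^^^^^^^^^^^^^^^^^^
AttributeError: 'float' object has no attribute 'round'
```

```bash

python3 -m jog '{"jaw":[5,5,5,5,5,5,5],"slide":[[0,0,0.005],[0,0,0.005],[0,0,0.005],[0,0,0.005],[0,0,0.005],[0,0,0],[0,0,0]],"spin":[0.5,0.5,0.5,0.5,0.5,0,0]}' 35 >/dev/null;python3 r.py; python3 -m jog '{"jaw":[5],"slide":[[0,0,0]],"spin":[0]}'>/dev/null; python3 r.py;
```

```text
Traceback (most recent call last):
  File "r.py", line 2, in <module>
    s=env.state(); print(s['time_s'],s['ee_pos'].round(1),s['ee_rot'].round(1),'F',s['force'].round(1),'T',s['torque'].round(3),s['gripper_width'].round(1))
                                                                                                                                ^^^^^^^^^^^^^^^^^^^^^^^^
AttributeError: 'float' object has no attribute 'round'
Traceback (most recent call last):
  File "r.py", line 2, in <module>
    s=env.state(); print(s['time_s'],s['ee_pos'].round(1),s['ee_rot'].round(1),'F',s['force'].round(1),'T',s['torque'].round(3),s['gripper_width'].round(1))
                                                                                                                                ^^^^^^^^^^^^^^^^^^^^^^^^
AttributeError: 'float' object has no attribute 'round'
```

```bash
sed -i "s/s\['gripper_width'\].round(1)/round(s['gripper_width'],1)/" r.py; python3 r.py
```

```text
16.2 [470.9 -14.1 121. ] [-1.799e+02  1.000e-01  1.607e+02] F [-1.5 -0.1  5.9] T [-0.254  0.333  0.28 ] 17.1
```

```bash
for i in 1 2 3 4 5; do python3 -m jog '{"jaw":[5],"slide":[[0,0,0]],"spin":[0]}'>/dev/null; python3 r.py; done
```

```text
16.3 [470.9 -14.1 121. ] [-1.799e+02  1.000e-01  1.607e+02] F [-2.3 -0.6  5.4] T [-0.245  0.364  0.211] 17.5
16.4 [470.9 -14.1 121. ] [-1.799e+02  1.000e-01  1.607e+02] F [-2.9  0.1  5.7] T [-0.278  0.34   0.259] 17.6
16.5 [470.9 -14.1 121. ] [-1.799e+02  1.000e-01  1.607e+02] F [-2.2 -0.3  6.4] T [-0.205  0.34   0.269] 17.8
16.6 [470.9 -14.1 121. ] [-1.799e+02  1.000e-01  1.607e+02] F [-0.6 -1.1  6.2] T [-0.225  0.319  0.31 ] 17.1
16.7 [470.9 -14.1 121. ] [-1.799e+02  1.000e-01  1.607e+02] F [-2.8 -0.5  6.6] T [-0.251  0.386  0.272] 17.0
```

```bash
python3 -m jog '{"jaw":[5,5],"slide":[[0,0,-0.03],[0,0,0]],"spin":[0,0]}'>/dev/null; python3 r.py;  python3 -m jog '{"jaw":[5,5],"slide":[[0,0,0],[0,0,0]],"spin":[0.12,0.12]}'>/dev/null; python3 r.py; for i in 1 2 3 4 ; do python3 -m jog '{"jaw":[5],"slide":[[0,0,0]],"spin":[0]}'>/dev/null; python3 r.py; done
```

```text
16.9 [471.  -14.  121.5] [-1.799e+02  1.000e-01  1.606e+02] F [-0.3 -1.1  3.2] T [-0.442  0.097  0.267] 17.8
17.1 [470.9 -13.8 121.3] [-1.799e+02  1.000e-01  1.586e+02] F [-0.1 -2.4  2.7] T [-0.682  0.031  0.356] 17.3
17.2 [470.9 -13.7 121.4] [-1.800e+02  1.000e-01  1.586e+02] F [ 0.2 -2.9  2.6] T [-0.741  0.042  0.283] 17.5
17.3 [470.9 -13.7 121.4] [-1.800e+02  1.000e-01  1.587e+02] F [ 1.1 -3.   2.9] T [-0.8   -0.03   0.271] 17.8
17.4 [470.9 -13.6 121.4] [-1.800e+02  1.000e-01  1.587e+02] F [ 0.1 -3.   3.5] T [-0.881 -0.027  0.297] 17.3
17.5 [470.9 -13.6 121.3] [-1.800e+02  1.000e-01  1.586e+02] F [ 0.4 -3.6  4.1] T [-0.927 -0.061  0.296] 17.4
```

```bash
sed -i "s/round(s\['gripper_width'\],1)/s['effort'][5].round(3)/" r.py; for i in 1 2 3; do python3 -m jog '{"jaw":[5],"slide":[[0,0,0.003]],"spin":[0.25]}'>/dev/null; python3 r.py; done; for i in 1 2 3 4 5 6; do python3 -m jog '{"jaw":[5],"slide":[[0,0,0]],"spin":[0]}'>/dev/null; python3 r.py; done
```

```text
17.6 [471.  -13.5 121.3] [-1.800e+02  1.000e-01  1.566e+02] F [ 1.3 -2.4  3.9] T [-0.947 -0.129  0.345] -0.065
17.7 [471.  -13.6 121.2] [-1.800e+02  1.000e-01  1.546e+02] F [ 0.6 -3.6  3.8] T [-0.981 -0.044  0.349] 0.064
17.8 [470.9 -13.6 121.1] [-1.800e+02  1.000e-01  1.526e+02] F [ 0.4 -4.2  4.2] T [-1.015 -0.011  0.322] 0.073
17.9 [470.9 -13.6 121.1] [-1.800e+02  1.000e-01  1.527e+02] F [ 0.6 -4.4  4.6] T [-0.994 -0.055  0.353] 0.464
18.0 [470.9 -13.5 121.1] [-1.800e+02  1.000e-01  1.527e+02] F [ 0.3 -3.6  4.6] T [-1.106 -0.083  0.332] 0.317
18.1 [470.9 -13.5 121.1] [-1.800e+02  1.000e-01  1.527e+02] F [ 1.  -4.4  4.1] T [-1.148 -0.166  0.314] 0.316
18.2 [470.9 -13.5 121.1] [-180.     0.   152.7] F [ 0.9 -5.7  4.2] T [-1.108 -0.12   0.311] 0.322
18.3 [470.9 -13.4 121.1] [-180.     0.   152.7] F [ 1.6 -4.8  4.7] T [-1.175 -0.163  0.31 ] 0.325
18.4 [470.9 -13.4 121.1] [-180.     0.   152.6] F [ 1.3 -5.2  4.5] T [-1.143 -0.195  0.308] 0.327
```

```bash
python3 -m jog '{"jaw":[5,5],"slide":[[-0.015,-0.03,0],[0,0,0]],"spin":[0,0]}'>/dev/null; python3 r.py;  python3 -m jog '{"jaw":[5],"slide":[[0,0,0]],"spin":[0]}'>/dev/null; python3 r.py; python3 -m jog '{"jaw":[5],"slide":[[0,0,0.01]],"spin":[0.6]}'>/dev/null; python3 r.py; for i in 1 2 3 4 5 ; do python3 -m jog '{"jaw":[5],"slide":[[0,0,0]],"spin":[0]}'>/dev/null; python3 r.py; done
```

```text
18.6 [470.8 -13.9 121. ] [179.9   0.  152.6] F [ 0.9 -2.   4.6] T [-0.663 -0.246  0.327] 0.338
18.7 [470.8 -13.9 121.1] [180.    0.  152.6] F [ 1.6 -2.1  4.8] T [-0.595 -0.261  0.282] 0.343
18.8 [470.7 -14.  120.8] [180.    0.  147.7] F [ 1.3 -2.4  5.5] T [-0.776 -0.222  0.338] -0.634
18.9 [470.7 -14.  120.8] [180.    0.  147.8] F [ 1.9 -2.5  5.9] T [-0.737 -0.169  0.256] 0.583
19.0 [470.7 -14.  120.8] [180.   -0.  147.8] F [ 1.2 -2.2  5.2] T [-0.718 -0.181  0.294] 0.294
19.1 [470.7 -14.  120.8] [180.    0.  147.8] F [ 1.1 -3.   5.5] T [-0.699 -0.154  0.245] 0.284
19.2 [470.7 -14.1 120.8] [180.    0.  147.8] F [ 0.6 -2.6  4.9] T [-0.729 -0.198  0.269] 0.284
19.3 [470.7 -14.1 120.8] [180.    0.  147.8] F [ 2.6 -2.2  5.8] T [-0.725 -0.138  0.298] 0.284
```

```bash
sed -i "s/print(.*/print(s['ee_pos'].round(1),s['ee_rot'][2].round(1),'F',s['force'].round(1),'Tz',s['torque'][2].round(3),s['effort'][5].round(3))/" r.py; for i in 1 2 3; do python3 -m jog '{"jaw":[5],"slide":[[0,0,0]],"spin":[-0.25]}'>/dev/null; python3 r.py; done; for i in 1 2 3 4; do python3 -m jog '{"jaw":[5],"slide":[[0,0,0]],"spin":[0]}'>/dev/null; python3 r.py; done; for i in 1 2 3; do python3 -m jog '{"jaw":[5],"slide":[[0,0,0]],"spin":[0.25]}'>/dev/null; python3 r.py; done; for i in 1 2 3 4; do python3 -m jog '{"jaw":[5],"slide":[[0,0,0]],"spin":[0]}'>/dev/null; python3 r.py; done
```

```text
[470.7 -14.1 120.8] 149.8 F [ 1.6 -2.5  5. ] Tz 0.108 0.497
[470.7 -14.1 120.8] 151.8 F [ 0.6 -2.9  5.5] Tz -0.01 0.217
[470.7 -14.1 120.8] 153.8 F [ 1.5 -3.   5.8] Tz -0.142 0.155
[470.7 -14.1 120.8] 153.8 F [ 0.8 -3.5  4.2] Tz -0.064 -0.191
[470.7 -14.1 120.8] 153.7 F [ 1.  -2.4  4.5] Tz -0.118 -0.069
[470.7 -14.1 120.8] 153.7 F [ 2.6 -3.4  6.2] Tz -0.063 -0.065
[470.7 -14.1 120.8] 153.7 F [ 1.3 -3.1  5.2] Tz -0.05 -0.065
[470.7 -14.1 120.8] 151.7 F [ 1.  -1.9  5.7] Tz 0.081 -0.287
[470.7 -14.1 120.8] 149.7 F [ 1.2 -2.6  5.3] Tz 0.302 -0.006
[470.7 -14.1 120.8] 147.7 F [-0.1 -2.8  4.8] Tz 0.387 0.085
[470.7 -14.1 120.8] 147.8 F [ 1.6 -2.5  4.4] Tz 0.341 0.428
[470.7 -14.  120.8] 147.8 F [ 1.6 -2.2  5. ] Tz 0.31 0.302
[470.7 -14.  120.8] 147.8 F [ 1.3 -2.1  4.7] Tz 0.321 0.298
[470.7 -14.  120.8] 147.8 F [ 1.5 -2.3  4.5] Tz 0.325 0.298
```

Reversing a little gives the pause torque in both directions: -0.065 and +0.30. Their mean of about 0.12 Nm, divided by 5 mm/rad, puts the press near 24 N. I'll relieve the vertical load and turn further.

```bash
python3 -m jog '{"jaw":[5,5,5,5,5,5,5,5,5,5],"slide":[[0,0,-0.04],[0,0,0],[0,0,0.005],[0,0,0.005],[0,0,0.005],[0,0,0.005],[0,0,0.005],[0,0,0.005],[0,0,0],[0,0,0]],"spin":[0,0,0.5,0.5,0.5,0.5,0.5,0.5,0,0]}'>/dev/null; python3 r.py; for i in 1 2 3; do python3 -m jog '{"jaw":[5],"slide":[[0,0,0]],"spin":[-0.25]}'>/dev/null; python3 r.py; done; for i in 1 2 3 4; do python3 -m jog '{"jaw":[5],"slide":[[0,0,0]],"spin":[0]}'>/dev/null; python3 r.py; done; for i in 1 2 3; do python3 -m jog '{"jaw":[5],"slide":[[0,0,0]],"spin":[0.25]}'>/dev/null; python3 r.py; done; for i in 1 2 3 4; do python3 -m jog '{"jaw":[5],"slide":[[0,0,0]],"spin":[0]}'>/dev/null; python3 r.py; done
```

```text
[470.4 -14.4 120.6] 123.9 F [ 2.3 -2.5 -1.8] Tz 0.363 0.355
[470.4 -14.4 120.7] 125.9 F [ 3.3 -3.1 -0.7] Tz -0.017 0.413
[470.5 -14.4 120.7] 127.9 F [ 2.3 -4.  -0.3] Tz -0.026 0.2
[470.6 -14.3 120.8] 129.9 F [ 3.1 -4.1  0.3] Tz -0.086 0.198
[470.6 -14.4 120.8] 129.8 F [ 3.2 -4.1 -1. ] Tz -0.004 -0.171
[470.6 -14.3 120.8] 129.8 F [ 2.9 -4.2 -1. ] Tz -0.001 -0.024
[470.6 -14.3 120.9] 129.8 F [ 2.8 -3.5 -0.6] Tz -0.078 -0.029
[470.5 -14.3 120.9] 129.8 F [ 3.1 -4.4 -0.7] Tz -0.052 -0.036
[470.6 -14.4 120.9] 127.8 F [ 4.  -3.9 -0.4] Tz 0.274 -0.089
[470.5 -14.4 120.8] 125.8 F [ 2.9 -3.6 -1.7] Tz 0.401 0.136
[470.4 -14.4 120.8] 123.8 F [ 3.5 -1.8 -1.3] Tz 0.436 0.137
[470.4 -14.4 120.8] 123.9 F [ 3.2 -4.1 -2.4] Tz 0.425 0.523
[470.5 -14.3 120.8] 123.9 F [ 4.1 -2.8 -1.9] Tz 0.361 0.372
[470.5 -14.4 120.8] 123.9 F [ 2.7 -3.9 -1.2] Tz 0.342 0.384
[470.4 -14.4 120.8] 123.9 F [ 2.7 -4.9 -2.2] Tz 0.415 0.384
```

Mean is about 0.176 Nm, so roughly 36 N at this angle. I'll unwind the fingers a little, relieve the side load, then release and rise.

```bash
python3 -m jog '{"jaw":[5,5,5,5],"slide":[[0,0,0],[-0.025,0,0],[-0.025,0,0],[0,0,0]],"spin":[-0.15,-0.1,0,0]}'>/dev/null; python3 r.py; python3 -m jog '{"jaw":[19,21,25,35,45,45,45],"slide":[[0,0,0],[0,0,0],[0,0,0],[0,0,0],[0,0,0],[0,0,0],[0,0,0]],"spin":[0,0,0,0,0,0,0]}' 10; python3 r.py
```

```text
[470.6 -14.9 120.7] 125.8 F [-0.3 -0.4 -1.1] Tz 0.11 0.11
time_s: 24.2
ee_pos: [471.4, -15.5, 120.9]
ee_rot: [-180.0, 0.0, 125.8]
force: [-0.1, 0.4, -0.5]
gripper_width: 45.0
gripper_force: 0.0
[471.4 -15.5 120.9] 125.8 F [-0.1  0.4 -0.5] Tz 0.02 0.0
```

```bash
python3 -m jog '{"jaw":[45,45,45,45,45,45,45,45,45,45],"slide":[[0,0,-0.1],[0,0,-0.3],[0,0,-0.6],[0,0,-0.9],[0,0,-0.9],[0,0,-0.9],[0,0,-0.8],[0,0,-0.5],[0,0,0],[0,0,0]],"spin":[0,0,0,0,0,0,0,0,0,0]}';python3 -c "
from h import *
a=snap('side','pics/s4.png')[150:265,255:385,::-1]
cv2.imwrite('pics/c4.png',cv2.resize(a[:105],None,fx=5.5,fy=5.5,interpolation=2))"
```

```text
time_s: 25.2
ee_pos: [471.2, -15.5, 271.0]
ee_rot: [180.0, 0.0, 125.8]
force: [-0.7, 0.2, 1.0]
gripper_width: 44.9
gripper_force: 0.0
```

View pics/c4.png

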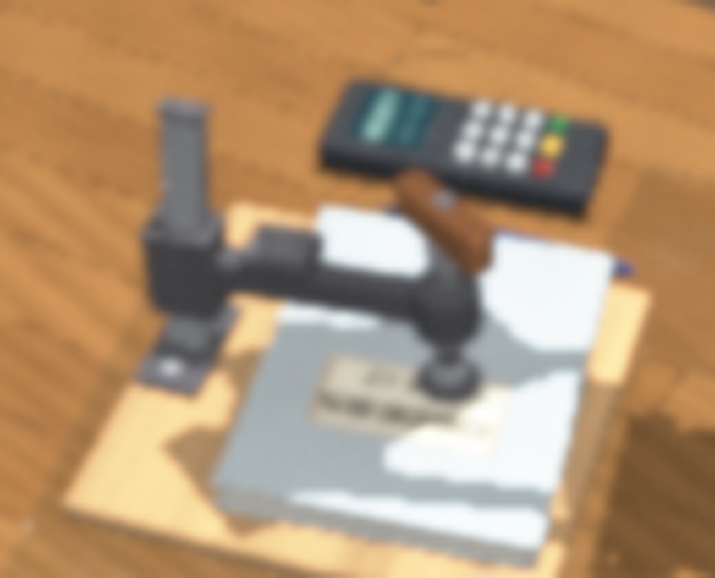

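The side crop shows the pad on the book at (447,380), the handle turned about 95°, and the arm still on the bar. The book's corners, (215,487) and (612,258), are where they were at the start, as are the card reader and pen. Handing in.

```bash
python3 -c "
from workcell import env
print(env.job_done())"
```

```text
the job is handed in; nothing more can be done
None
```

The arm was slid down and jammed with a push of about 12.6 N, the handle turned clockwise about 95° to an estimated 36 N (from the turning torque), and the job handed in at about 25 s; in the last picture the book, card reader and pen had not moved (other items not re-checked).

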